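Dot a tile on the slide jig, then hold its sprung frame open

ROBOT

A 6-joint arm with a two-finger parallel gripper is mounted at the origin on a cart in front of the work surface, level with it; the furniture and walls round the work are solid. World frame = base frame: x ahead of the robot, y to its left, z up, the work surface at z = 0. Lengths are in m, angles in rad, forces in N, time in s.
With the tool pointing down it reaches from about 0.35 to 0.975 m from the base axis. Payload 17.4 kg.
Tool frame: the origin (TCP) lies between the finger pads; the fingertips stand 11 mm ahead of it and the grasp point (between the pads) lies 8 mm behind it; z points along the fingers, y is the direction in which the jaws open and shut (so a half turn about z gives the same grasp; the last joint's range is limited). The gripper opens to 85 mm and grips with 20 to 120 N. Pads are 22 mm wide; open, the fingers measure 114 mm over their backs; the gripper's body (76 mm by 85 mm) begins 54 mm behind the grasp point. The pads swing forward as they close: fully open they stand 13 mm farther back than shut.
Start: joints at [0.692, 0.116, 1.442, -0, 1.584, -0.038], TCP at [0.503, 0.45, 0.242] pointing down, gripper open.
Joint ranges: [-2.83, 2.83], [-0.83, 2.19], [0.07, 2.5], [-1.14, 4.28], [0.01, 3], [-2.97, 2.97]. Speed limits (rad/s): [1.89, 1.89, 2.22, 3.14, 3.14, 3.14].

INTERFACE

Orientations are given as a rotation vector (axis times angle).
In Python, from cell import monitor, read_camera, workorder gives the robot as it stands. The module is installed in compiled form; this text tells all that it offers.
- The arm moves only by the shell command python3 -m pendant 'ROWS'. ROWS is JSON, a list of rows, each a list of 7 numbers: the turn, a rotation vector about the tool's x, y, z in rad, then the shift along the tool's x, y, z in cm, then the opening, from -1 (shut) to 1 (fully open), so that 0 is half open. A call has 1 to 8 rows; each row shifts and turns the commanded pose from where the row before left it, along the tool's axes as they then stand; what a row does not reach is not made up. A row lasts 1/8 s, in which the tool goes at most 62.5 mm and 10.7 degrees, less where a joint would pass 70% of its speed; a pose out of reach is approached as far as the arm can. A call is refused whole if a number of a shift passes 6.25 or a number of a turn 0.188, either way. A call with a gripper value outside its range is refused whole. The fingers move at their own pace and stop on an object; the grip force is fixed at half the most. Time passes only in rows, so rows that do not move let the fingers close. It gives the time, the measured TCP pose, the force and the opening at its end, in the units of the state.
- monitor.sense(): the state, without advancing time (a new reading comes with each control period).
- read_camera(name): name is "scene" or "top" or "wrist"; returns a dict with "image" (480x640x3 uint8, blue, green, red), "depth" (480x640 float32, m along the optical axis (not along the pixel's ray), 0 where there is no reading), "fx", "fy", "cx", "cy" (pixels), "rvec" (rotation vector, rad) and "tvec" (3), from world to camera coordinates, as OpenCV has them. Camera axes: x right, y down, z forward; pixel columns grow to the right and rows downward; lengths in m; the calibration is good to about 2 mm. A picture is of the moment at which its call begins.
- workorder.sign_off(): hands the job in, once; it reports no verdict.
The state is a dict: "t": time; "joint_pos": joint angles; "qvel": joint speeds; "joint_efforts": joint torques, N m; "ee_pos": TCP position; "tcp_rot": TCP orientation; "ft_force": force on the tool from outside, world axes, zero at the start; "moment": the same for the moment, N m; "finger_gap": opening from 0.0 (shut) to 1.0 (fully open).
Only numpy, scipy, OpenCV 4.12 (cv2) and the standard library are available. Lean on these libraries where they do the work, as an engineer would, in place of code of your own. Each camera call takes 0.05 s, during which the arm holds its last target.

TASK

The tile in the slide jig gets one dot in the pale heart of each flower: by the black knob slide the carriage until the fixed needle stands over the heart of the blue flower and keep it still there for a good second, then do the same at the orange flower, with the sprung hold-down frame left shut. Then draw the carriage back against its front stop, clear of the needle, and only there raise the frame by its wooden knob to 60 degrees, never letting it snap down on the wet dots. Finish holding the frame at 60 degrees by that knob, so that the painter can lift the tile out; do not let go, and leave the bowl, the two loose bottles, the basket, the tin and the spare tiles where they are.

Things in the scene. Friction and masses are not known exactly. Their poses are not given: they have to be found in the camera images.
- jig: grey base plate, fixed to the bench, 235 x 170 x 14 mm, two steel rails along its x; origin on the bench under it, 7.5 mm in front of the plate's middle; x away from the robot along the rails, y to the left. A post at its left side (x +51, y +115 mm, 164 mm tall) carries an arm, 112 to 132 mm above the bench, that runs right to the needle bottle. Leave post and arm alone
- needle_tip (a point): tip of the fixed needle, 68.5 mm above the bench, 9.5 mm above the tile's face; the shut frame passes under it freely
- saddle (a joint): how far the carriage stands from its front stop along the jig's x, away from the robot, m: 0 at the front stop, up to 0.105; about 0.066 puts the blue heart and 0.092 the orange heart level with the needle. Slides with about 2 N of friction and stays where it is left
- tray (a joint): sideways position of the white tray on the carriage along the jig's y, m: -0.035 to 0.035, + to the left; -0.022 puts the blue and +0.024 the orange heart in line with the needle. About 2 N of friction; stays where it is left
- slide_knob: black upright round knob on the tray's front right ear, for sliding the carriage both ways (along the jig's x and y): 19 mm thick, 30 mm tall; origin at the middle of its foot, 52 mm above the bench, on the top of the ear; z up. At (-88, -58) mm from the tile's middle, in the jig's axes
- slide_knob_grip (a point): point on the black knob's axis, 18 mm above its foot, 70 mm above the bench: where to grip it
- blue_heart (a point): middle of the pale heart (11 mm across) of the blue flower on the tile's face; at (+20, +22) mm from the tile's middle in the jig's axes. The tile (100 x 100 x 7 mm, cream) sits fast in the tray, its face 59 mm above the bench
- orange_heart (a point): middle of the pale heart (11 mm across) of the orange flower on the tile's face; at (-6, -24) mm from the tile's middle in the jig's axes
- hold_frame (a joint): opening angle of the flat teal-painted steel hold-down frame (120 x 118 mm, 4 mm thick, 90 x 90 mm window) that lies on the tile's rim, rad: 0 shut, grows as its front is raised, stop at 1.75; 60 degrees is 1.047. A spring and its weight close it from any angle: 2 to 3 N at the wooden knob
- frame_hinge (a point): middle of the frame's hinge line, at its far edge, parallel to the jig's y, 61.5 mm above the bench; it travels with the tray, 64 mm behind the tile's middle
- lift_knob: wooden barrel knob on the frame's front edge, lying along the jig's y, 30 mm long, 17 mm thick; origin at its middle: with the frame shut 152 mm in front of the hinge line, 2 mm above it, 63.5 mm above the bench, 18 mm left of the tile's middle. Turns with the frame. Pinched from above by its two end faces it can pivot between the fingers; clear for 40 mm below; black knob 76 mm to its right
- bowl: green plastic bowl, 142 mm across, 73 mm tall, far left; origin under its middle. Leave alone
- tin: flat teal tin, 70 x 98 x 30 mm, right front; origin under its middle. Leave alone
- bottle_blue: light blue squeeze bottle, 32 mm thick, 109 mm tall, at the left; origin under its middle. Leave alone
- bottle_brown: brown squeeze bottle, 50 mm thick, 99 mm tall, left front; origin under its middle. Leave alone
- basket_r: white slotted basket, 130 x 152 x 59 mm, with three squeeze bottles up to 116 mm above the bench, far right; origin under its middle. Leave alone
- spare_tiles: stack of three spare cream tiles, about 105 x 105 x 21 mm, at the left; origin under its middle. Leave alone
- needle_bottle: grey squeeze bottle clamped upside down in the arm, 32 mm thick, between 91 and 159 mm above the bench, fixed, needle down; its axis stands at x +51, y 0 mm of the jig. Origin at the middle of its upward-turned bottom; its z points down. Leave alone

How it is judged:
By the outcome, as a careful person would: the job done as asked, in the order asked, and still so for the second after the job is handed in, while the arm keeps its last pose, push and grip.
It also fails if it takes over 61 s, if anything falls off the work surface, if the arm or the gripper's body presses on something with over 40 N, if the wrist force passes 120 N, or if a joint passes its speed limit or range.

## Working session

There is one attempt and no reset: what is moved stays moved. The work goes in short steps, Python scripts to look and compute and a shell command to move; the robot and the scene stay as the last step left them, time stands still between calls to the robot, and variables do not carry over. Pictures are saved under pics/ and viewed, and the job is handed in when it is done.

```bash
mkdir -p pics; cat > h.py <<'E'
import numpy as np, cv2
from cell import monitor, read_camera, workorder
def cam(n):
    c=read_camera(n); K=np.array([[c['fx'],0,c['cx']],[0,c['fy'],c['cy']],[0,0,1]]); R=cv2.Rodrigues(np.array(c['rvec'],float))[0]; t=np.array(c['tvec'],float).ravel()
    return c,K,R,t
def ray(K,R,t,u,v,z):
    d=R.T@np.linalg.inv(K)@np.array([u,v,1.]); o=-R.T@t
    return o+d*(z-o[2])/d[2]
def proj(K,R,t,p):
    q=K@(R@np.array(p)+t); return q[:2]/q[2]
E
python3 - <<'E'
from h import *
for n in ['top','scene']:
    c,K,R,t=cam(n); cv2.imwrite(f'pics/{n}0.png',c['image']); print(n,(-R.T@t).round(3),K[0,0])
print(monitor.sense())
E
```

```text
top [ 0.416 -0.013  1.364] 595.769397313238
scene [-0.241 -0.773  0.759] 551.27392644186
{'t': 0.1, 'joint_pos': array([ 6.92194669e-01,  1.16461855e-01,  1.44216231e+00,  2.42568026e-06,
        1.58402224e+00, -3.77866174e-02]), 'qvel': array([-0.00046876, -0.00155645, -0.00304148, -0.00109395, -0.00140486,
       -0.00079049]), 'joint_efforts': array([ 2.47899785e-03, -7.33663702e+01, -6.33785963e+01,  4.33088735e-05,
        5.31689788e-03,  4.93004063e-05]), 'ee_pos': array([0.50288484, 0.45003218, 0.24164237]), 'tcp_rot': array([-1.28199482e+00, -2.86760343e+00,  1.48258844e-03]), 'ft_force': array([-0.38666662,  0.2665355 ,  0.17813449]), 'moment': array([-0.0076513 ,  0.02336429, -0.02150954]), 'finger_gap': 0.99820063752855}
```

View pics/top0.png

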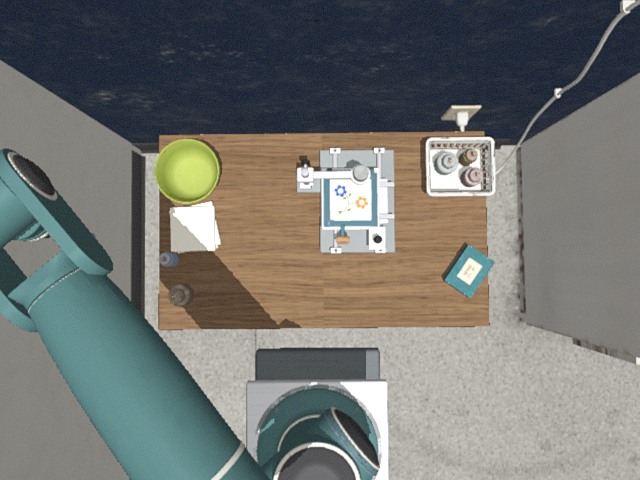

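View pics/scene0.png

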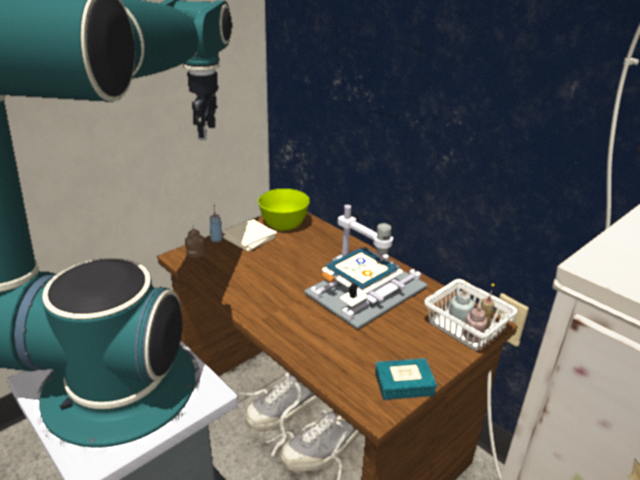

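The top view shows the jig around (357,200), the black knob at about (377,240), the wooden knob at about (343,240), and the needle bottle at about (361,173). I'll enlarge it and measure.

```bash
python3 - <<'E'
from h import *
c,K,R,t=cam('top'); im=c['image']
cr=cv2.resize(im[135:265,285:405],None,fx=4.5,fy=4.5,interpolation=cv2.INTER_CUBIC); cv2.imwrite('pics/topz.png',cr)
hsv=cv2.cvtColor(im,cv2.COLOR_BGR2HSV)
def blobs(m,name,z):
    m=m.astype(np.uint8); m2=np.zeros_like(m); m2[135:265,285:405]=m[135:265,285:405]
    n,l,s,ce=cv2.connectedComponentsWithStats(m2)
    for i in range(1,n):
        if s[i,4]>12: print(name,s[i],ce[i].round(1),ray(K,R,t,*ce[i],z).round(4))
H,S,V=hsv[...,0],hsv[...,1],hsv[...,2]
blobs((V<50),'black',.082)
blobs((H>8)&(H<22)&(S>140)&(V>120),'orange',.06)
blobs((H>100)&(H<125)&(S>120)&(V>90),'blue',.059)
# corners of base
g=(S<40)&(V>90)&(V<160)
blobs(g,'grey',.014)
E
```

```text
grey [368 154   9  18  42] [373.  165.5] [ 0.6382 -0.1351  0.014 ]
grey [332 160  30  11 128] [348.6 165.4] [ 0.6391 -0.0793  0.014 ]
grey [353 170  12  12  27] [356.4 177.3] [ 0.6117 -0.0968  0.014 ]
grey [318 179   3  50  52] [319.9 203.1] [ 0.5535 -0.013   0.014 ]
grey [394 192   1  22  22] [394.  202.5] [ 0.553  -0.1814  0.014 ]
grey [334 230   7   9  31] [337.3 234.1] [ 0.4824 -0.0515  0.014 ]
grey [366 230   3  15  45] [367. 237.] [ 0.4751 -0.1189  0.014 ]
grey [342 252  14   1  14] [348.5 252. ] [ 0.4415 -0.0765  0.014 ]
```

View pics/topz.png

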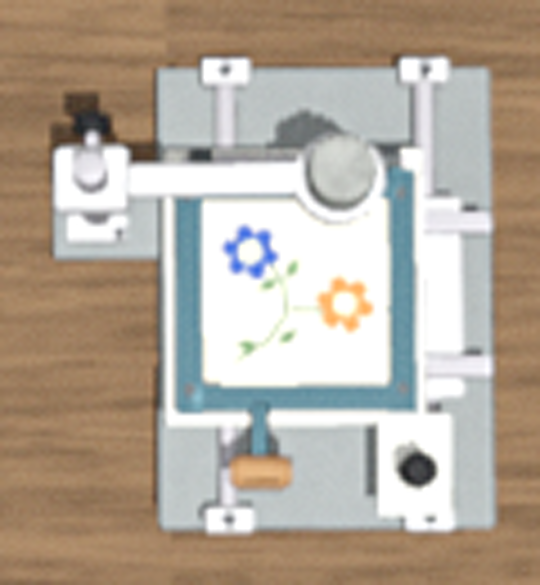

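```bash
python3 - <<'E'
from h import *
c,K,R,t=cam('top')
f=lambda x,y,z: ray(K,R,t,(x+.5)/4.5-.5+285,(y+.5)/4.5-.5+135,z).round(4)
for n,x,y,z in [('kn',417,467,.082),('wood',262,472,.07),('blue',250,252,.059),('or',345,304,.059),('c1',159,68,.014),('c2',489,68,.014),('c3',494,528,.014),('c4',159,527,.014),('bottle',341,172,.159)]: print(n,f(x,y,z))
E
```

```text
kn [ 0.4689 -0.1356  0.082 ]
wood [ 0.4677 -0.0619  0.07  ]
blue [ 0.576  -0.0578  0.059 ]
or [ 0.5499 -0.1039  0.059 ]
c1 [ 0.6759 -0.0143  0.014 ]
c2 [ 0.6741 -0.1819  0.014 ]
c3 [ 0.4406 -0.1804  0.014 ]
c4 [ 0.4428 -0.0118  0.014 ]
bottle [ 0.5997 -0.096   0.159 ]
```

```bash
cat >> h.py <<'E'
from scipy.spatial.transform import Rotation as Ro
def delta(target, yaw=None):
    s=monitor.sense(); r=Ro.from_rotvec(s['tcp_rot']); M=r.as_matrix()
    print('t',s['t'],'p',s['ee_pos'].round(4),'x',M[:,0].round(3),'y',M[:,1].round(3),'z',M[:,2].round(3),'F',s['ft_force'].round(2),'gap',round(s['finger_gap'],3))
    print('shift cm tool',(M.T@(np.array(target)-s['ee_pos'])*100).round(3))
    for sg in (1,-1):
        Rt=np.array([[0,sg,0],[sg,0,0],[0,0,-1.]]).T  # x-> sg y
        Rt=np.column_stack([[sg,0,0],[0,-sg,0],[0,0,-1.]])
        print(sg,'turn tool',(r.inv()*Ro.from_matrix(Rt)).as_rotvec().round(4))
E
python3 -c "
from h import *
delta([.45,-.1,.25]); print(monitor.sense()['joint_pos'])"
```

```text
t 0.2 p [0.5029 0.4501 0.2419] x [-0.667  0.745  0.   ] y [ 0.745  0.667 -0.001] z [-0.001 -0.    -1.   ] F [ 0.54 -0.22 -0.3 ] gap 1.001
shift cm tool [-37.46  -40.628  -0.787]
1 turn tool [-4.0000e-04  8.0000e-04  2.3008e+00]
-1 turn tool [-6.000e-04 -3.000e-04 -8.408e-01]
[ 6.92214935e-01  1.16320267e-01  1.44197000e+00 -2.11655771e-05
  1.58397495e+00 -3.77965950e-02]
```

```bash
python3 -m pendant '[[0,0,-0.168,0,0,0,1],[0,0,-0.168,0,0,0,1],[0,0,-0.168,0,0,0,1],[0,0,-0.168,0,0,0,1],[0,0,-0.169,0,0,0,1],[0,0,0,1,-5.5,0,0],[0,0,0,1,-6,0,0],[0,0,0,1,-6,0,0]]'; python3 -m pendant '[[0,0,0,1,-6,0,0],[0,0,0,1,-6,0,0],[0,0,0,0,-6,0,0],[0,0,0,0,-6,0,0],[0,0,0,0,-6,0,0],[0,0,0,0,-5,0,0],[0,0,0,0,-2,0,0],[0,0,0,0,0,0,0]]'; python3 - <<'E'
from h import *
c,K,R,t=cam('wrist'); cv2.imwrite('pics/w1.png',c['image']); print((-R.T@t).round(3),K[0,0])
delta([.4689,-.1356,.12])
E
```

```text
t: 1.2
ee_pos: [0.4724, 0.2735, 0.242]
tcp_rot: [0.001, -3.141, 0.0]
ft_force: [1.3, -0.1, 0.8]
finger_gap: 0.499
t: 2.2
ee_pos: [0.4529, -0.096, 0.2422]
tcp_rot: [-0.004, -3.141, -0.0]
ft_force: [0.1, -0.1, -0.1]
finger_gap: 0.504
[ 0.373 -0.096  0.374] 397.90664716142385
t 2.25 p [ 0.453  -0.095   0.2422] x [-1.     0.001  0.   ] y [0.001 1.    0.   ] z [-0.  0. -1.] F [-0.97 -0.04  0.18] gap 0.498
shift cm tool [-1.598 -4.057 12.217]
1 turn tool [-4.0000e-04 -4.0000e-04  3.1405e+00]
-1 turn tool [ 0.0002 -0.0002 -0.0011]
```

View pics/w1.png

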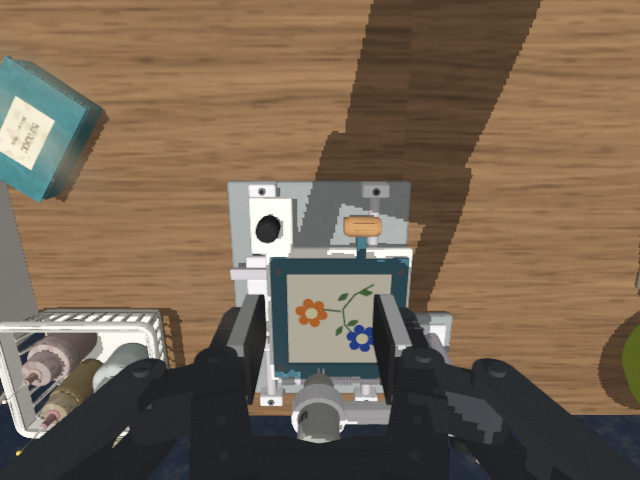

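```bash
python3 - <<'E'
from h import *
c,K,R,t=cam('wrist'); im=c['image']
cv2.imwrite('pics/w1z.png',cv2.resize(im[170:420,220:440],None,fx=2.4,fy=2.4,interpolation=cv2.INTER_CUBIC))
hsv=cv2.cvtColor(im,cv2.COLOR_BGR2HSV);H,S,V=[hsv[...,i].astype(int) for i in range(3)]
roi=np.zeros(H.shape,bool);roi[180:400,225:440]=1
def bl(m,n,z,amin=60):
    k,l,s,ce=cv2.connectedComponentsWithStats((m&roi).astype(np.uint8))
    for i in range(1,k):
        if s[i,4]>amin: print(n,s[i],ce[i].round(1),ray(K,R,t,*ce[i],z).round(4), 'bbox ctr',ray(K,R,t,s[i,0]+s[i,2]/2-.5,s[i,1]+s[i,3]/2-.5,z).round(4))
bl((H<22)&(S>130)&(V>120),'or',.059); bl((H>105)&(H<128)&(S>130),'blue',.059); bl((V<30),'blk',.082); bl((H<22)&(S>130)&(V>120),'wood',.072)
E
```

```text
or [295 299  31  28 461] [309.9 312.1] [ 0.5505 -0.1041  0.059 ] bbox ctr [ 0.5509 -0.104   0.059 ]
blue [346 325  27  26 359] [359.7 337.6] [ 0.5767 -0.0589  0.059 ] bbox ctr [ 0.5767 -0.0596  0.059 ]
blk [373 311  17  85 565] [381.1 349.1] [ 0.5732 -0.0429  0.082 ] bbox ctr [ 0.5771 -0.0429  0.082 ]
wood [295 299  31  28 461] [309.9 312.1] [ 0.5432 -0.1037  0.072 ] bbox ctr [ 0.5435 -0.1037  0.072 ]
```

View pics/w1z.png

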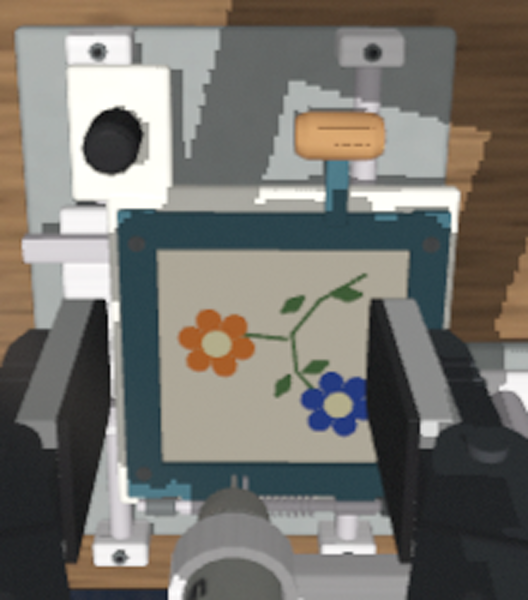

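```bash
python3 - <<'E'
from h import *
c,K,R,t=cam('wrist'); im=c['image']
f=lambda x,y,z: ray(K,R,t,(x+.5)/2.4-.5+220,(y+.5)/2.4-.5+170,z).round(4)
for n,x,y,z in [('kn',113,145,.082),('wood',340,136,.071),('blue',338,404,.059),('or',217,344,.059),('c1',18,29,.014),('c2',455,29,.014),('ndl',235,476,.0685),('ndl2',246,476,.0685)]: print(n,f(x,y,z))
cv2.imwrite('pics/w2z.png',cv2.resize(im[345:400,280:370],None,fx=8,fy=8,interpolation=cv2.INTER_CUBIC))
E
```

```text
kn [ 0.4664 -0.1355  0.082 ]
wood [ 0.4668 -0.0614  0.071 ]
blue [ 0.5773 -0.0574  0.059 ]
or [ 0.5515 -0.1033  0.059 ]
c1 [ 0.4417 -0.1791  0.014 ]
c2 [ 0.4419 -0.0126  0.014 ]
ndl [ 0.6026 -0.0967  0.0685]
ndl2 [ 0.6026 -0.0925  0.0685]
```

View pics/w2z.png

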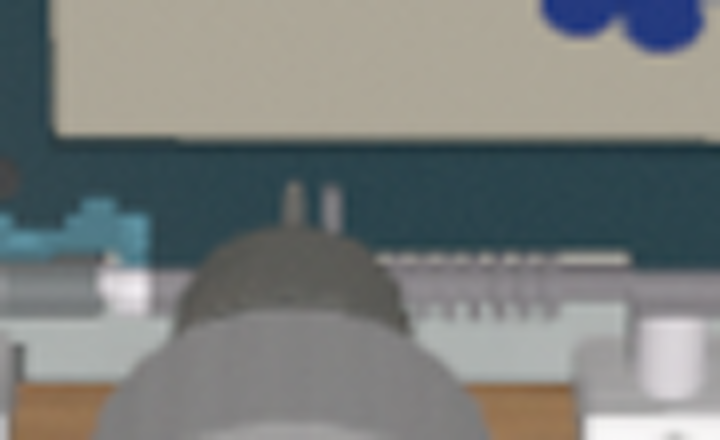

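```bash
python3 -m pendant '[[0,0,0,-0.75,-2,3,0],[0,0,0,-0.75,-2.05,4,0],[0,0,0,0,0,4,0],[0,0,0,0,0,2,0],[0,0,0,0,0,0,0]]'; python3 - <<'E'
from h import *
c,K,R,t=cam('wrist'); cv2.imwrite('pics/w3.png',c['image'])
delta([.468,-.1355,.067])
E
```

```text
t: 2.98
ee_pos: [0.4679, -0.1346, 0.1117]
tcp_rot: [0.002, -3.14, -0.001]
ft_force: [-0.1, -0.5, 0.8]
finger_gap: 0.496
t 3.025 p [ 0.4684 -0.1349  0.1131] x [-1.    -0.001 -0.   ] y [-0.001  1.    -0.   ] z [ 0. -0. -1.] F [ 0.74  0.33 -0.36] gap 0.505
shift cm tool [ 0.047 -0.062  4.615]
1 turn tool [-6.0000e-04 -2.0000e-04 -3.1404e+00]
-1 turn tool [-0.0001  0.0004  0.0012]
```

View pics/w3.png

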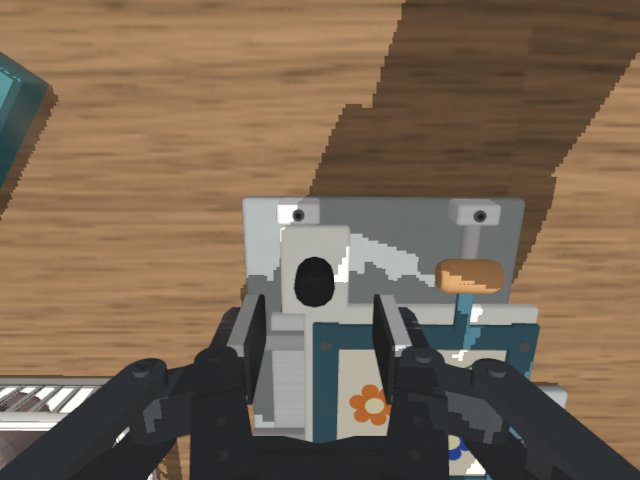

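The wrist view shows the black knob at (315,272), midway between the pads. I'll descend and grip.

```bash
python3 -m pendant '[[0,0,0,0,0,2.5,0],[0,0,0,0,0,1.6,0],[0,0,0,0,0,0.5,0],[0,0,0,0,0,0,-1],[0,0,0,0,0,0,-1],[0,0,0,0,0,0,-1],[0,0,0,0,0,0,-1]]'; python3 - <<'E'
from h import *
c,K,R,t=cam('wrist'); cv2.imwrite('pics/w4.png',c['image'])
delta([.494,-.1745,.067])
E
```

```text
t: 3.9
ee_pos: [0.4685, -0.1355, 0.0672]
tcp_rot: [-0.0, 3.14, -0.001]
ft_force: [-1.9, 1.2, 6.7]
finger_gap: 0.199
t 3.95 p [ 0.4685 -0.1355  0.0672] x [-1.    -0.    -0.001] y [-0.  1. -0.] z [ 0.001 -0.    -1.   ] F [-1.95  0.73  6.73] gap 0.195
shift cm tool [-2.55  -3.899  0.024]
1 turn tool [-1.7000e-03 -6.0000e-04 -3.1414e+00]
-1 turn tool [-0.0004  0.0011  0.0001]
```

View pics/w4.png

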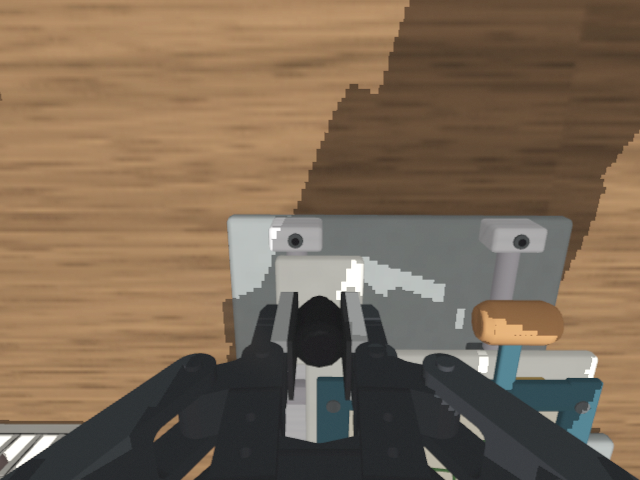

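The knob is gripped at (320,330). Now sliding to blue.

```bash
python3 -m pendant '[[0,0,0,-0.25,-0.4,-0.05,-1],[0,0,0,-0.5,-0.8,0,-1],[0,0,0,-0.5,-0.8,0,-1],[0,0,0,-0.5,-0.8,0,-1],[0,0,0,-0.5,-0.7,0,-1],[0,0,0,-0.3,-0.4,0,-1],[0,0,0,0,0,0,-1]]'; python3 - <<'E'
from h import *
delta([.494,-.1745,.067])
for n in ['top','scene']:
    c,K,R,t=cam(n); im=c['image']; 
    u,v=proj(K,R,t,[.6,-.1,.06]).astype(int); print(n,u,v)
    cv2.imwrite(f'pics/{n}5.png',cv2.resize(im[v-40:v+60,u-60:u+60],None,fx=6,fy=6,interpolation=cv2.INTER_CUBIC))
E
```

```text
t: 4.82
ee_pos: [0.4945, -0.1754, 0.0672]
tcp_rot: [0.0, 3.14, -0.001]
ft_force: [2.5, -1.4, 4.5]
finger_gap: 0.199
t 4.825 p [ 0.4945 -0.1754  0.0672] x [-1.     0.    -0.001] y [ 0.     1.    -0.001] z [ 0.001 -0.001 -1.   ] F [ 2.48 -1.41  4.49] gap 0.199
shift cm tool [0.047 0.092 0.024]
1 turn tool [1.9000e-03 1.4000e-03 3.1413e+00]
-1 turn tool [-0.0009  0.0012 -0.0003]
top 359 179
scene 380 264
```

View pics/top5.png

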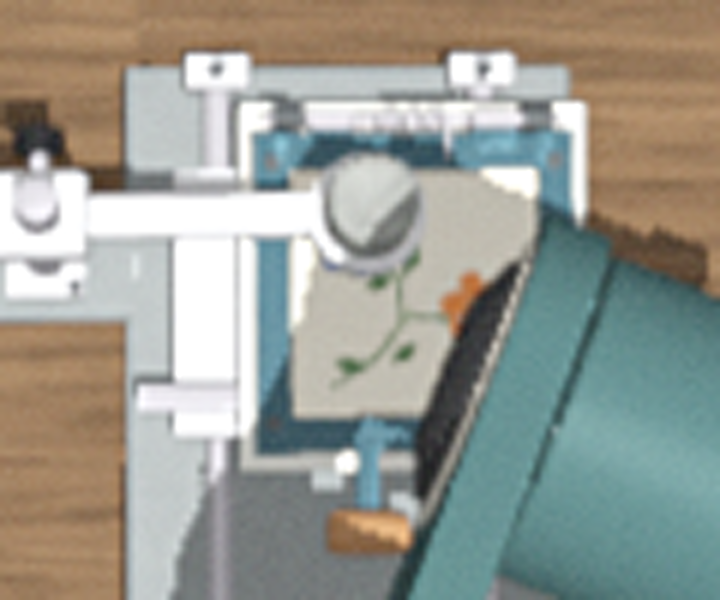

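View pics/scene5.png

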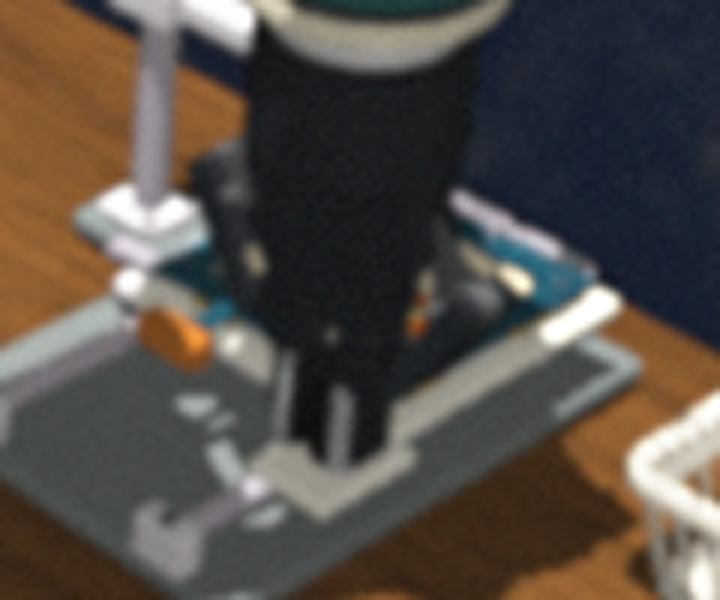

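The top view shows the blue flower hidden under the bottle at (370,215), with orange at (462,300). The wrist camera should give a better check.

```bash
python3 - <<'E'
from h import *
c,K,R,t=cam('wrist'); cv2.imwrite('pics/w6.png',c['image'])
for p in [[.6025,-.0965,.0685],[.6025,-.0965,.059]]: print(proj(K,R,t,p).round(1))
E
```

```text
[491.7 533.2]
[483.6 513. ]
```

View pics/w6.png

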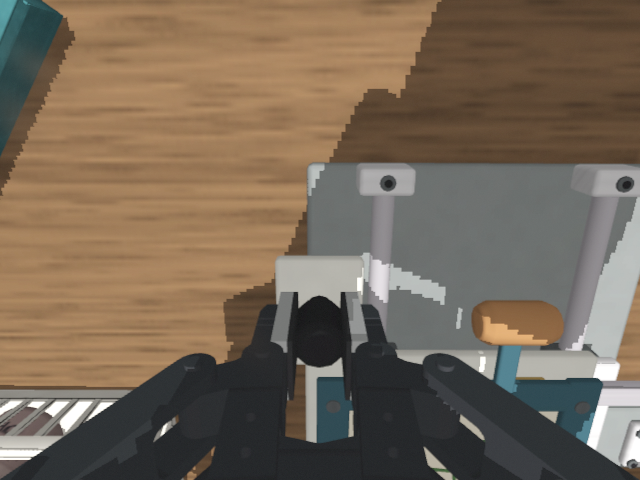

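```bash
python3 -m pendant '[[0,0,0,0.05,0.08,0,-1],[0,0,0,0,0,0,-1],[0,0,0,0,0,0,-1]]'; python3 -c "
from h import *
delta([.4938,-.1743,.067])"
```

```text
t: 5.35
ee_pos: [0.4936, -0.174, 0.0672]
tcp_rot: [-0.0, 3.141, -0.001]
ft_force: [1.3, -1.2, 5.5]
finger_gap: 0.195
t 5.35 p [ 0.4936 -0.174   0.0672] x [-1.    -0.    -0.001] y [-0.     1.    -0.001] z [ 0.001 -0.001 -1.   ] F [ 1.35 -1.21  5.49] gap 0.195
shift cm tool [-0.024 -0.031  0.02 ]
1 turn tool [-1.6000e-03 -1.0000e-03 -3.1414e+00]
-1 turn tool [-0.0007  0.001   0.0002]
```

```bash
python3 -m pendant '[[0,0,0,0,0,0,-1],[0,0,0,0,0,0,-1],[0,0,0,0,0,0,-1],[0,0,0,0,0,0,-1],[0,0,0,0,0,0,-1],[0,0,0,0,0,0,-1],[0,0,0,0,0,0,-1],[0,0,0,0,0,0,-1]]';python3 -m pendant '[[0,0,0,0,0,0,-1],[0,0,0,0,0,0,-1],[0,0,0,0,0,0,-1],[0,0,0,0,0,0,-1]]'; python3 - <<'E'
from h import *
for n in ['top','scene']:
    c,K,R,t=cam(n); im=c['image']
    if n=='top': cv2.imwrite('pics/top7.png',cv2.resize(im[139:239,299:419],None,fx=6,fy=6,interpolation=cv2.INTER_CUBIC))
    hsv=cv2.cvtColor(im,cv2.COLOR_BGR2HSV);H,S,V=[hsv[...,i].astype(int) for i in range(3)]
    m=((H>112)&(H<126)&(S>110)).astype(np.uint8);
    ys,xs=np.nonzero(m[150:300,290:430]); print(n,[(x+290,y+150) for x,y in zip(xs,ys)][:20])
E
```

```text
t: 6.35
ee_pos: [0.4936, -0.174, 0.0672]
tcp_rot: [-0.0, 3.141, -0.001]
ft_force: [1.8, -1.4, 5.1]
finger_gap: 0.199
t: 6.85
ee_pos: [0.4936, -0.174, 0.0672]
tcp_rot: [-0.0, 3.141, -0.001]
ft_force: [1.8, -1.5, 5.6]
finger_gap: 0.194
top []
scene [(np.int64(428), np.int64(150)), (np.int64(406), np.int64(151)), (np.int64(407), np.int64(151)), (np.int64(420), np.int64(151)), (np.int64(425), np.int64(151)), (np.int64(426), np.int64(154)), (np.int64(414), np.int64(155)), (np.int64(421), np.int64(160)), (np.int64(424), np.int64(160)), (np.int64(425), np.int64(160)), (np.int64(424), np.int64(162)), (np.int64(429), np.int64(167)), (np.int64(429), np.int64(187)), (np.int64(308), np.int64(194)), (np.int64(310), np.int64(195)), (np.int64(312), np.int64(199)), (np.int64(423), np.int64(200)), (np.int64(311), np.int64(202)), (np.int64(312), np.int64(202)), (np.int64(314), np.int64(202))]
```

View pics/top7.png

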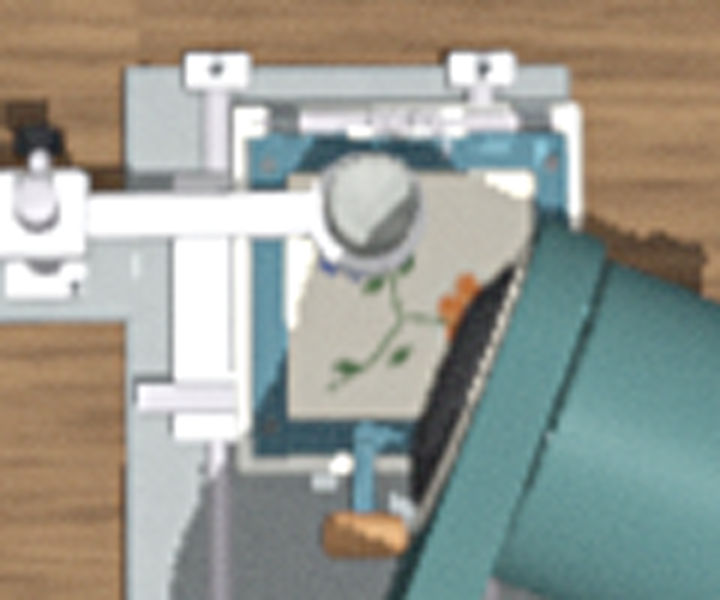

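```bash
python3 - <<'E'
from h import *
c,K,R,t=cam('top')
f=lambda x,y,z: ray(K,R,t,299+(x+.5)/6-.5,139+(y+.5)/6-.5,z).round(4)
print(f(412,295,.0635), 'needle bottle top',f(368,197,.159))
E
```

```text
[ 0.5811 -0.1171  0.0635] needle bottle top [ 0.6026 -0.095   0.159 ]
```

```bash
python3 -m pendant '[[0,0,0,-0.27,0.45,0,-1],[0,0,0,-0.5,0.9,0,-1],[0,0,0,-0.5,0.9,0,-1],[0,0,0,-0.5,0.9,0,-1],[0,0,0,-0.5,0.9,0,-1],[0,0,0,-0.4,0.45,0,-1],[0,0,0,0,0,0,-1],[0,0,0,0,0,0,-1]]'; python3 - <<'E'
from h import *
delta([.5203,-.1285,.067])
c,K,R,t=cam('top'); im=c['image']
cv2.imwrite('pics/top8.png',cv2.resize(im[139:239,299:419],None,fx=6,fy=6,interpolation=cv2.INTER_CUBIC))
E
```

```text
t: 8.0
ee_pos: [0.5204, -0.1286, 0.0672]
tcp_rot: [-0.001, 3.14, 0.0]
ft_force: [1.7, 2.1, 5.0]
finger_gap: 0.199
t 8.0 p [ 0.5204 -0.1286  0.0672] x [-1.    -0.    -0.001] y [-0.  1.  0.] z [ 0.001  0.    -1.   ] F [1.7  2.09 5.04] gap 0.199
shift cm tool [0.007 0.006 0.02 ]
1 turn tool [-1.7000e-03  2.0000e-04 -3.1412e+00]
-1 turn tool [0.0001 0.0011 0.0004]
```

View pics/top8.png

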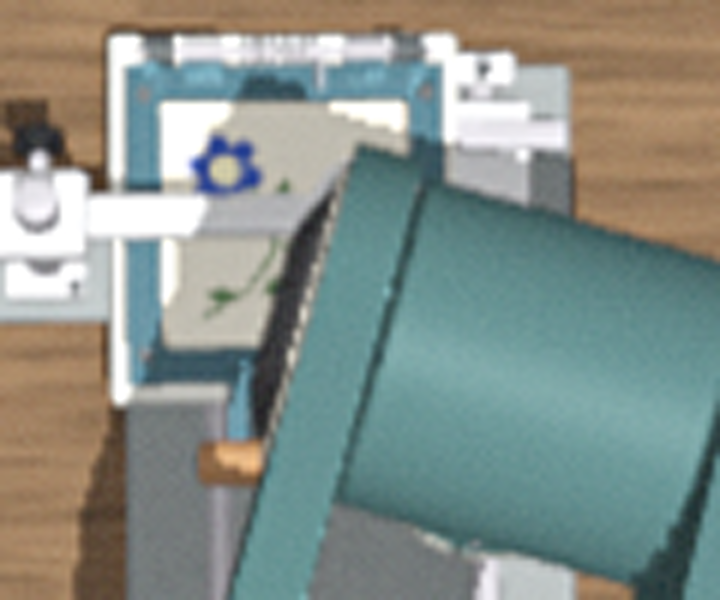

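```bash
python3 - <<'E'
from h import *
c,K,R,t=cam('top')
f=lambda x,y,z: ray(K,R,t,299+(x+.5)/6-.5,139+(y+.5)/6-.5,z).round(4)
print(f(227,167,.059))
E
python3 -m pendant '[[0,0,0,0,0,0,-1],[0,0,0,0,0,0,-1],[0,0,0,0,0,0,-1],[0,0,0,0,0,0,-1],[0,0,0,0,0,0,-1],[0,0,0,0,0,0,-1],[0,0,0,0,0,0,-1],[0,0,0,0,0,0,-1]]';python3 -m pendant '[[0,0,0,0,0,0,-1],[0,0,0,0,0,0,-1],[0,0,0,0,0,0,-1],[0,0,0,0,0,0,-1]]'
```

```text
[ 0.6297 -0.0502  0.059 ]
t: 9.1
ee_pos: [0.5203, -0.1286, 0.0672]
tcp_rot: [-0.0, 3.141, 0.0]
ft_force: [2.5, 1.5, 6.2]
finger_gap: 0.195
t: 9.6
ee_pos: [0.5203, -0.1286, 0.0672]
tcp_rot: [-0.0, 3.14, 0.0]
ft_force: [2.9, 1.8, 6.2]
finger_gap: 0.195
```

```bash
python3 -m pendant '[[0,0,0,0.6,0,0,-1],[0,0,0,1.5,0,0,-1],[0,0,0,1.6,0,0,-1],[0,0,0,1.6,0,0,-1],[0,0,0,1.6,0,0,-1],[0,0,0,1.3,0,0,-1],[0,0,0,0.5,0,0,-1],[0,0,0,0,0,0,-1]]'; python3 -m pendant '[[0,0,0,0.25,0,0,-1],[0,0,0,0.2,0,0,-1],[0,0,0,0.1,0,0,-1],[0,0,0,0,0,0,-1],[0,0,0,0,0,0,-1]]'
```

```text
t: 10.6
ee_pos: [0.4324, -0.1287, 0.0672]
tcp_rot: [0.0, 3.141, -0.0]
ft_force: [-1.4, 1.6, 7.7]
finger_gap: 0.192
t: 11.22
ee_pos: [0.4282, -0.1287, 0.0672]
tcp_rot: [-0.0, 3.139, -0.0]
ft_force: [11.1, 1.6, 2.0]
finger_gap: 0.196
```

```bash
python3 -m pendant '[[0,0,0,0,0,0,0],[0,0,0,0,0,0,0],[0,0,0,0,0,0,0],[0,0,0,0,0,-2,0],[0,0,0,0,0,-5,0],[0,0,0,0,6,0,0],[0,0,0,1.5,1.5,0,0],[0,0,0,0,0,0,0]]'; python3 - <<'E'
from h import *
delta([.428,-.053,.06])
c,K,R,t=cam('wrist'); cv2.imwrite('pics/w9.png',c['image'])
c,K,R,t=cam('top'); cv2.imwrite('pics/top9.png',cv2.resize(c['image'][139:269,299:419],None,fx=4.5,fy=4.5,interpolation=cv2.INTER_CUBIC))
E
```

```text
t: 12.22
ee_pos: [0.4119, -0.0528, 0.1369]
tcp_rot: [-0.003, 3.141, -0.0]
ft_force: [0.0, 0.3, 0.2]
finger_gap: 0.494
t 12.225 p [ 0.4119 -0.0528  0.1369] x [-1.    -0.002 -0.   ] y [-0.002  1.    -0.   ] z [ 0. -0. -1.] F [0.04 0.26 0.17] gap 0.494
shift cm tool [-1.611 -0.023  7.686]
1 turn tool [-6.0000e-04 -2.0000e-04 -3.1397e+00]
-1 turn tool [-0.0001  0.0004  0.0019]
```

View pics/w9.png

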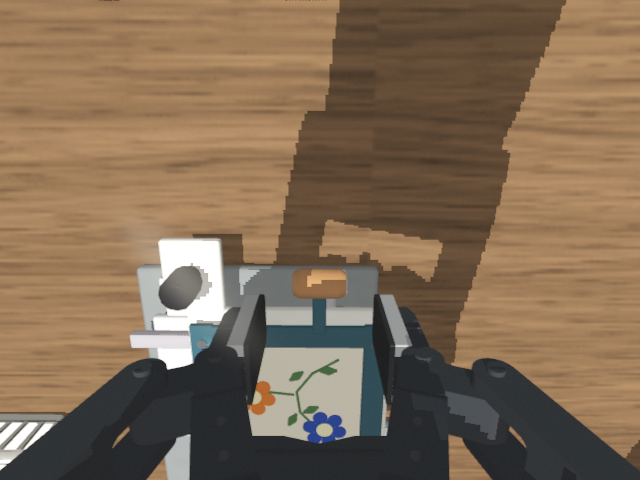

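View pics/top9.png

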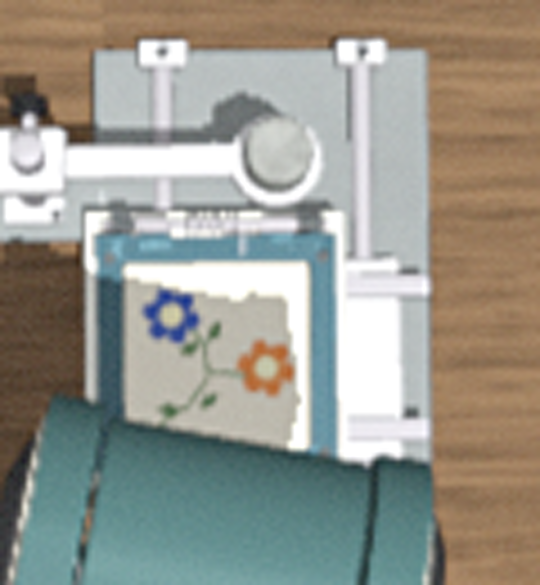

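```bash
python3 - <<'E'
from h import *
c,K,R,t=cam('wrist')
for u,v,z in [(320,268,.0635),(320,299,.06),(320,284,.068),(192,290,.072)]: print(ray(K,R,t,u,v,z).round(4))
E
```

```text
[ 0.4202 -0.054   0.0635]
[ 0.4414 -0.054   0.06  ]
[ 0.4279 -0.054   0.068 ]
[ 0.4296 -0.124   0.072 ]
```

```bash
python3 -m pendant '[[0,0,0,-0.9,-0.1,2.5,0],[0,0,0,-0.75,0,3,0],[0,0,0,0,0,1.8,0],[0,0,0,0,0,0.8,0],[0,0,0,0,0,0,-1],[0,0,0,0,0,0,-1],[0,0,0,0,0,0,-1],[0,0,0,0,0,0,-1]]'; python3 - <<'E'
from h import *
delta([.429,-.054,.0555])
c,K,R,t=cam('wrist'); cv2.imwrite('pics/w10.png',c['image'])
th=np.radians(np.arange(0,61,4)); x=-15.2*np.cos(th)+.2*np.sin(th); z=15.2*np.sin(th)+.2*np.cos(th)
print(np.column_stack([-np.diff(x),-np.diff(z)]).round(2).tolist())
E
```

```text
t: 13.38
ee_pos: [0.4289, -0.0547, 0.0561]
tcp_rot: [-0.0, 3.141, -0.001]
ft_force: [-2.2, -2.4, -3.1]
finger_gap: 0.332
t 13.375 p [ 0.4289 -0.0547  0.0561] x [-1. -0. -0.] y [-0.  1. -0.] z [ 0. -0. -1.] F [-2.25 -2.36 -3.13] gap 0.332
shift cm tool [-0.013  0.068  0.062]
1 turn tool [-7.0000e-04 -5.0000e-04 -3.1414e+00]
-1 turn tool [-0.0003  0.0004  0.0002]
[[-0.05, -1.06], [-0.12, -1.05], [-0.2, -1.04], [-0.27, -1.03], [-0.34, -1.0], [-0.41, -0.98], [-0.48, -0.95], [-0.54, -0.91], [-0.6, -0.87], [-0.66, -0.83], [-0.72, -0.78], [-0.77, -0.73], [-0.82, -0.67], [-0.87, -0.61], [-0.91, -0.55]]
```

View pics/w10.png

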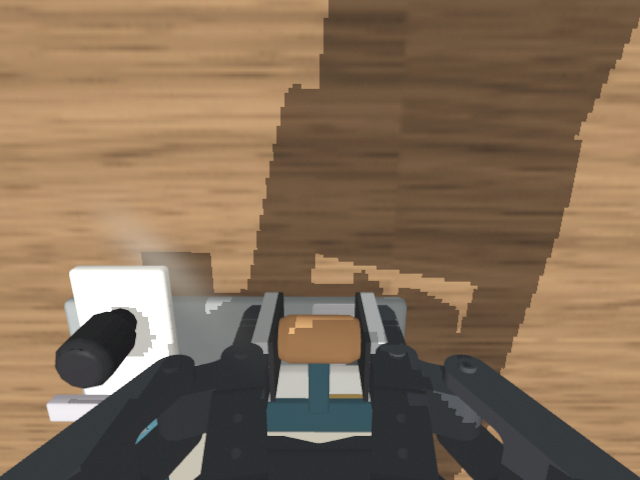

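The wooden knob at (320,338) is gripped by its ends. Lifting along the arc in stages.

```bash
python3 -m pendant '[[0,0,0,-0.03,0,-0.5,-1],[0,0,0,-0.02,0,-0.56,-1],[0,0,0,-0.12,0,-1.05,-1],[0,0,0,-0.2,0,-1.04,-1],[0,0,0,-0.27,0,-1.03,-1],[0,0,0,0,0,0,-1]]'; python3 - <<'E'
from h import *
delta([.429,-.054,.0555])
c,K,R,t=cam('wrist'); cv2.imwrite('pics/w11.png',c['image'])
c,K,R,t=cam('scene'); cv2.imwrite('pics/s11.png',cv2.resize(c['image'][150:350,260:460],None,fx=3,fy=3))
E
```

```text
t: 14.18
ee_pos: [0.4357, -0.0546, 0.0985]
tcp_rot: [-0.0, 3.141, -0.0]
ft_force: [1.0, -1.5, -5.5]
finger_gap: 0.333
t 14.175 p [ 0.4357 -0.0546  0.0985] x [-1.    -0.    -0.001] y [-0.  1. -0.] z [ 0.001 -0.    -1.   ] F [ 0.97 -1.46 -5.5 ] gap 0.333
shift cm tool [0.67  0.059 4.299]
1 turn tool [-1.5000e-03 -1.0000e-04 -3.1413e+00]
-1 turn tool [-0.0001  0.001   0.0003]
```

View pics/w11.png

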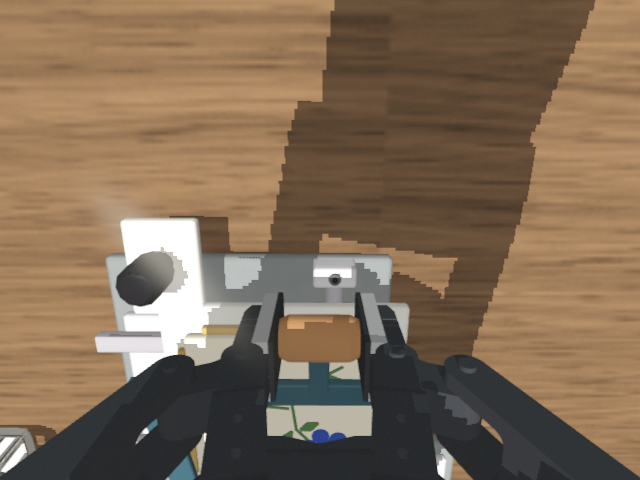

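View pics/s11.png

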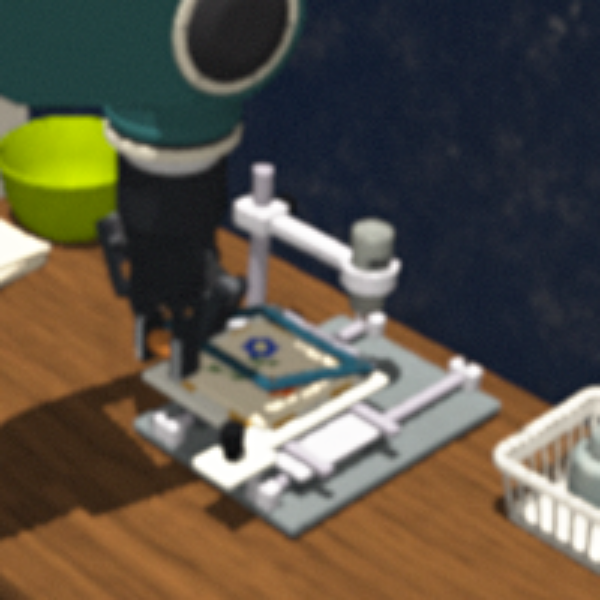

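The frame is rising cleanly and the knob is still centred at (320,338). Continuing.

```bash
python3 -m pendant '[[0,0,0,-0.34,0,-1.0,-1],[0,0,0,-0.41,0,-0.98,-1],[0,0,0,-0.48,0,-0.95,-1],[0,0,0,-0.54,0,-0.91,-1],[0,0,0,0,0,0,-1]]';python3 -m pendant '[[0,0,0,-0.6,0,-0.87,-1],[0,0,0,-0.66,0,-0.83,-1],[0,0,0,-0.72,0,-0.78,-1],[0,0,0,-0.77,0,-0.73,-1],[0,0,0,0,0,0,-1]]'; python3 - <<'E'
from h import *
delta([.429,-.054,.0555])
c,K,R,t=cam('wrist'); cv2.imwrite('pics/w12.png',c['image'])
E
```

```text
t: 14.9
ee_pos: [0.4534, -0.0546, 0.1367]
tcp_rot: [-0.001, 3.141, -0.0]
ft_force: [-2.1, -0.9, -4.8]
finger_gap: 0.336
t: 15.52
ee_pos: [0.481, -0.0546, 0.1685]
tcp_rot: [-0.001, 3.141, -0.0]
ft_force: [-2.4, -2.0, -5.8]
finger_gap: 0.33
t 15.525 p [ 0.481  -0.0546  0.1685] x [-1. -0. -0.] y [-0.  1. -0.] z [ 0. -0. -1.] F [-2.39 -2.   -5.84] gap 0.33
shift cm tool [ 5.201  0.061 11.301]
1 turn tool [-4.0000e-04 -1.0000e-04 -3.1413e+00]
-1 turn tool [-0.0001  0.0003  0.0003]
```

View pics/w12.png

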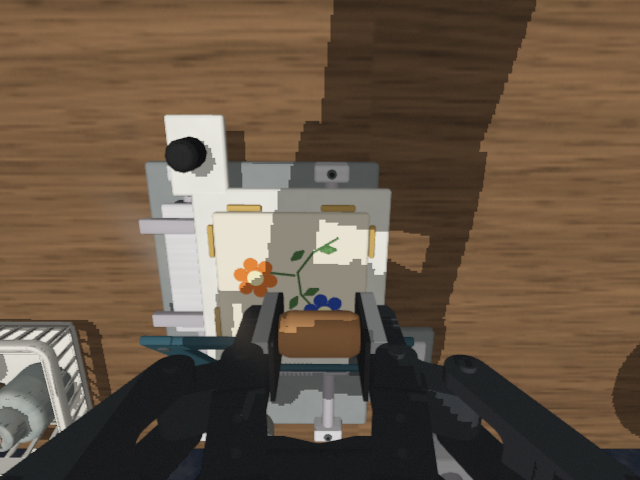

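```bash
python3 - <<'E'
from h import *
c,K,R,t=cam('wrist')
im=c['image'];hsv=cv2.cvtColor(im,cv2.COLOR_BGR2HSV)
print('knob top ctr guess',ray(K,R,t,187,155,.08).round(4), 'ear front',ray(K,R,t,195,115,.052).round(4),'plate front edge',ray(K,R,t,270,164,.014).round(4),'tray front',ray(K,R,t,290,190,.05).round(4))
E
```

```text
knob top ctr guess [ 0.4275 -0.1274  0.08  ] ear front [ 0.4073 -0.1294  0.052 ] plate front edge [ 0.4421 -0.0904  0.014 ] tray front [ 0.4534 -0.0738  0.05  ]
```

```bash
python3 -m pendant '[[0,0,0,-0.77,0,-0.67,-1],[0,0,0,-0.84,0,-0.61,-1],[0,0,0,-0.89,0,-0.55,-1],[0,0,0,0,0,0,-1],[0,0,0,0,0,0,-1]]'; python3 - <<'E'
from h import *
delta([.429,-.054,.0555])
c,K,R,t=cam('wrist'); cv2.imwrite('pics/w13.png',c['image'])
c,K,R,t=cam('scene'); cv2.imwrite('pics/s13.png',cv2.resize(c['image'][170:320,300:450],None,fx=4,fy=4,interpolation=cv2.INTER_CUBIC))
E
```

```text
t: 16.25
ee_pos: [0.5053, -0.0545, 0.1863]
tcp_rot: [0.0, -3.141, -0.0]
ft_force: [-1.0, -1.9, -6.7]
finger_gap: 0.333
t 16.25 p [ 0.5053 -0.0545  0.1863] x [-1. -0.  0.] y [-0.  1.  0.] z [-0.  0. -1.] F [-1.04 -1.9  -6.67] gap 0.333
shift cm tool [ 7.63   0.055 13.081]
1 turn tool [ 5.0000e-04  1.0000e-04 -3.1413e+00]
-1 turn tool [ 0.0001 -0.0003  0.0003]
```

View pics/w13.png

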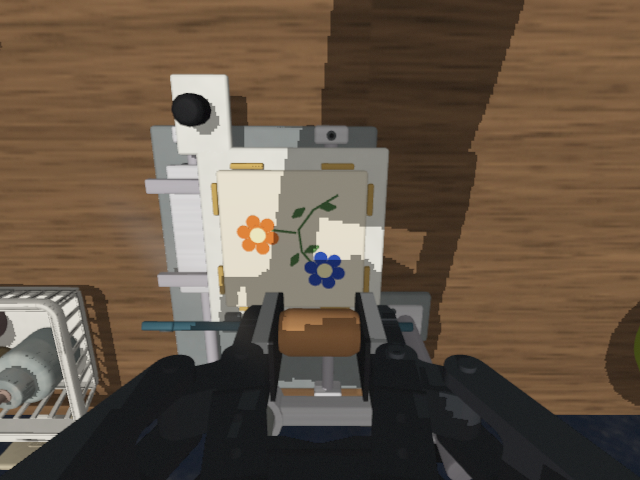

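View pics/s13.png

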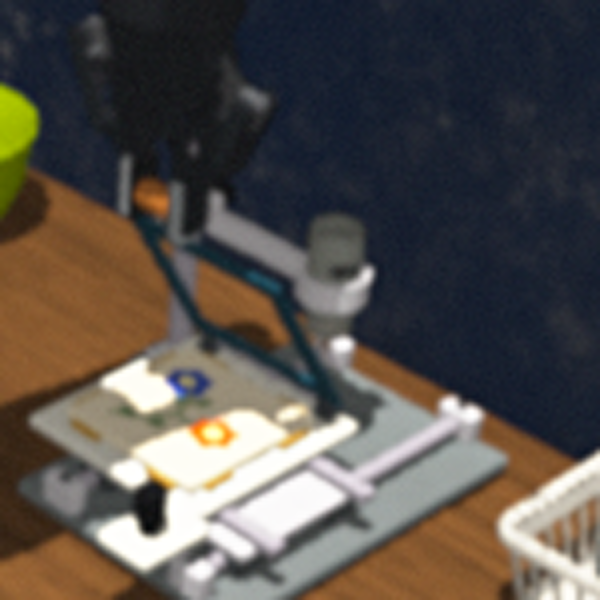

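```bash
python3 - <<'E'
from h import *
for n in ['scene','wrist']:
    c,K,R,t=cam(n); im=c['image'];D=c['depth'];hsv=cv2.cvtColor(im,cv2.COLOR_BGR2HSV);H,S,V=[hsv[...,i].astype(int) for i in range(3)]
    if n=='wrist': print('knob',ray(K,R,t,192,107,.08).round(4),'plate front',ray(K,R,t,270,128,.014).round(4)); 
    m=(H>85)&(H<112)&(S>60)&(D>0)
    ys,xs=np.nonzero(m); d=D[ys,xs]; pc=np.column_stack([(xs-K[0,2])/K[0,0]*d,(ys-K[1,2])/K[1,1]*d,d]); P=(pc-t)@R
    k=(P[:,0]>.48)&(P[:,0]<.60)&(P[:,1]>-.15)&(P[:,1]<.03)&(P[:,2]>.07)&(P[:,2]<.18); P=P[k]; print(n,len(P))
    if len(P)>20:
        for _ in range(4):
            q=P.mean(0); w,v=np.linalg.eigh(np.cov((P-q).T)); nn=v[:,0]; r=(P-q)@nn; P=P[abs(r)<max(2*r.std(),.002)]
        nn*=np.sign(nn[2]); print(len(P),nn.round(3),'angle',np.degrees(np.arctan2(nn[0],nn[2])),'resid',r.std())
        a=np.array([.581,.0615]); print(P.min(0).round(3),P.max(0).round(3))
E
```

```text
scene 295
272 [ 0.854 -0.002  0.521] angle 58.62751948490625 resid 0.0008570170199361888
[ 0.514 -0.135  0.07 ] [ 0.577 -0.018  0.17 ]
knob [ 0.4274 -0.1277  0.08  ] plate front [ 0.443  -0.0915  0.014 ]
wrist 693
684 [-0.542  0.002  0.84 ] angle -32.8354396551723 resid 0.0007904195531927393
[ 0.515 -0.132  0.165] [ 0.519 -0.015  0.17 ]
```

Depth plane fit gives 58.6° while the arm pose gives about 60°. I'll nudge up about 1° and recheck.

```bash
python3 -m pendant '[[0,0,0,-0.1,0,-0.06,-1],[0,0,0,-0.09,0,-0.06,-1],[0,0,0,0,0,0,-1],[0,0,0,0,0,0,-1]]'; python3 - <<'E'
from h import *
A=[]
for i in range(3):
    c,K,R,t=cam('scene'); im=c['image'];D=c['depth'];hsv=cv2.cvtColor(im,cv2.COLOR_BGR2HSV);H,S,V=[hsv[...,i].astype(int) for i in range(3)]
    m=(H>85)&(H<112)&(S>60)&(D>0)
    ys,xs=np.nonzero(m); d=D[ys,xs]; pc=np.column_stack([(xs-K[0,2])/K[0,0]*d,(ys-K[1,2])/K[1,1]*d,d]); P=(pc-t)@R
    k=(P[:,0]>.48)&(P[:,0]<.60)&(P[:,1]>-.15)&(P[:,1]<.03)&(P[:,2]>.07)&(P[:,2]<.18); P=P[k]
    for _ in range(4):
        q=P.mean(0); w,v=np.linalg.eigh(np.cov((P-q).T)); nn=v[:,0]; r=(P-q)@nn; P=P[abs(r)<max(2*r.std(),.002)]
    nn*=np.sign(nn[2]); print(len(P),nn.round(3),'angle',np.degrees(np.arctan2(nn[0],nn[2])),'hinge x at z.0615', q[0]-nn[2]/nn[0]*(.0615-q[2]))
c,K,R,t=cam('wrist'); cv2.imwrite('pics/w14.png',c['image']); 
delta([.429,-.054,.0555])
c,K,R,t=cam('top'); cv2.imwrite('pics/top14.png',c['image'])
E
```

```text
t: 16.95
ee_pos: [0.5073, -0.0546, 0.1875]
tcp_rot: [0.0, -3.141, -0.0]
ft_force: [-1.0, -1.3, -10.9]
finger_gap: 0.332
290 [ 0.86  -0.002  0.51 ] angle 59.35192688153528 hinge x at z.0615 0.5811175161727773
299 [ 0.86  -0.003  0.51 ] angle 59.33134978728253 hinge x at z.0615 0.5812409254286067
304 [ 0.862 -0.001  0.507] angle 59.56374892230527 hinge x at z.0615 0.5809960988250155
t 17.15 p [ 0.5073 -0.0546  0.1875] x [-1. -0.  0.] y [-0.  1.  0.] z [-0.  0. -1.] F [-0.62 -2.33 -9.86] gap 0.328
shift cm tool [ 7.826  0.058 13.203]
1 turn tool [ 1.0000e-04  0.0000e+00 -3.1414e+00]
-1 turn tool [ 0.     -0.0001  0.0002]
```

View pics/w14.png

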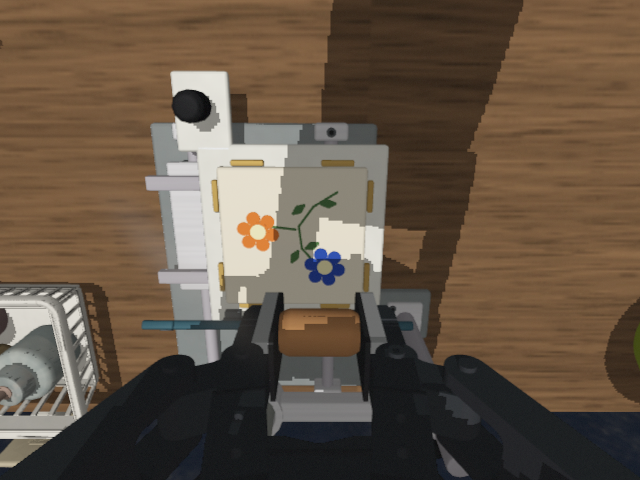

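View pics/top14.png

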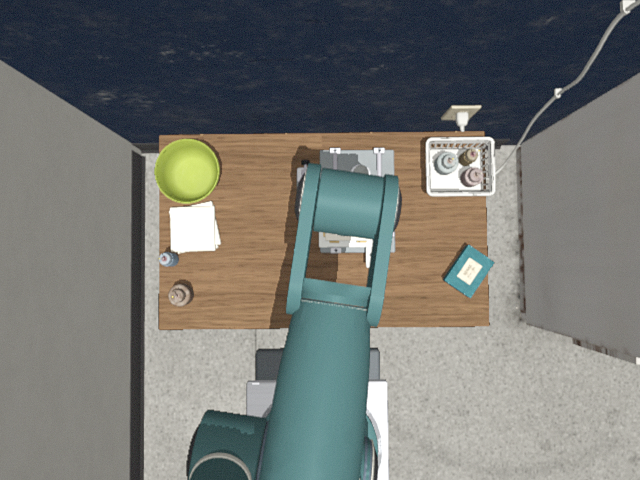

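```bash
python3 -m pendant '[[0,0,0,0,0,0,-1],[0,0,0,0,0,0,-1],[0,0,0,0,0,0,-1],[0,0,0,0,0,0,-1]]'; python3 - <<'E'
from h import *
c,K,R,t=cam('wrist'); print('knob',ray(K,R,t,192,104,.08).round(4),'plate',ray(K,R,t,270,125,.014).round(4))
print(workorder.sign_off())
E
```

```text
t: 17.7
ee_pos: [0.5073, -0.0546, 0.1876]
tcp_rot: [0.0, -3.142, -0.0]
ft_force: [1.2, -2.5, -11.4]
finger_gap: 0.333
knob [ 0.4278 -0.1279  0.08  ] plate [ 0.443  -0.0916  0.014 ]
the job is handed in; nothing more can be done
None
```

The job is done and handed in at about 17.7 s. The gripper is still holding the frame open at about 60° by its wooden knob, with the carriage at its front stop.

- **Dots:** I slid the carriage by the black knob and held still 1.5 s or more at each heart, with the frame shut. My camera estimates put the needle within about 1.5 mm of each heart's centre. The arm or bottle hid the needle during both dwells, so I never saw it directly over a heart.
- **Front stop:** I pulled back until the force rose to 11 N, then let go of the black knob. The black knob stayed within about 1 mm of that position (0.4275–0.428 m) while the frame went up.
- **Frame angle:** The two checks disagree slightly. The depth plane fit gave 59.3–59.6°, while the arm's position implies about 61°. The knob shifted a millimetre or two in the pads. The frame never dropped during the lift.
- **Forces:** The highest force I read at the wrist was about 11 N.
- **Other objects:** In the last top view the bowl, bottles, basket, tin and spare tiles look unmoved. I checked this by eye only.

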